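# Spin down the wing screw of a phone press

## Robot

A 7-joint arm with a two-finger parallel gripper is mounted at the origin on a cart in front of the work surface, level with it; the furniture and walls round the work are solid. World frame = base frame: x ahead of the robot, y to its left, z up, the work surface at z = 0. Lengths are in m, angles in rad, forces in N, time in s.
With the tool pointing down it reaches from about 0.425 to 0.95 m from the base axis. Payload 4.7 kg.
Tool frame: the origin (TCP) lies on the centre line of the jaws, within the pads' length; the fingertips stand 22 mm ahead of it and the grasp point (between the pads) lies 3 mm ahead of it (tip_reach is the distance from the TCP to the fingertips, in m); z points along the fingers, y is the line along which they close (so a half turn about z gives the same grasp; the last joint's range is limited). The gripper opens to 85 mm and grips with 20 to 120 N. Pads are 22 mm wide; open, the fingers measure 114 mm over their backs; the gripper's body (76 mm by 85 mm) begins 54 mm behind the grasp point. The pads swing forward as they close: fully open they stand 13 mm farther back than shut.
Start: joints at [1.243, 0.469, -0.049, 1.532, 0.024, 1.141, -0.082], TCP at [0.199, -0.645, 0.253] pointing down, gripper open.
Joint ranges: [-2.59, 2.59], [-0.33, 1.99], [-1.39, 1.29], [0.1, 2.45], [-1.04, 4.18], [0.21, 1.99], [-2.66, 2.66]. Speed limits (rad/s): [2.57, 2.57, 3.14, 3.14, 3.14, 3.14, 3.14].

## Interface

Orientations are given as [roll, pitch, yaw] about the fixed x, y, z axes, in that order (R = Rz(yaw) Ry(pitch) Rx(roll)).
In Python, from plant import * gives the robot as it stands. The module is installed in compiled form; this text tells all that it offers. Calls block until the motion is done:
- goto(position, orientation): joint-space move of the TCP to a pose.
- movel(position, frame=None, velocity=0.15): straight line of the TCP; frame=None keeps the orientation; velocity is the mean speed in m/s.
- move_joints(angles): joint-space move.
- ungrasp() and gripper_close(f_grip=None): open the fingers fully, or close them until they stop; f_grip is the grip in N (None keeps the last).
- dwell(seconds).
- ik(position, orientation): joint angles nearest the present ones, or None.
- read_camera(name): name is "scene" or "top" or "wrist"; returns the picture (420x560x3 uint8, red, green, blue); there is no depth.
- camera_info(name): a dict with "fx", "fy", "cx", "cy" (pixels), "cam_to_world" (4x4, takes a point from camera to world coordinates). Camera axes: x right, y up, looking along -z (the intrinsics and any distortion apply to the point x, -y, -z); pixel columns grow to the right and rows downward; lengths in m; the calibration is good to about 2 mm. The wrist camera is an equidistant fisheye: a pixel r from the principal point sees the ray r / f radians off the axis. A picture is of the moment at which its call begins: read the wrist's pose just before it. camera_info takes no time and is no camera call; for the wrist camera it gives the pose at the moment of the call.
A pose or a line that the arm cannot do raises Unreachable and nothing moves.
- job_done(): hands the job in; it is judged then, once.
Trained networks look in the newest picture that a camera, given by its name, has taken for a name from the list of things; names that differ only in an ending like _2 or _b are one class to them, and where a whole thing is asked for, a point or a joint stands for the part that bears it (a point fixed in the world has none). Each returns a list of dicts, best first, with "score" (0 to 1); they miss things now and then, are a little off and sometimes report something else, mostly with a low value. They report only what shows in the picture. A call takes as long as a camera call. They do not tell look-alikes from the thing itself.
- regions_of(target, camera): "mask" (420x560 bool, what is visible of it) and "centre" ([row, column] in pixels, amid what is visible of it).
- landmark_of(target, camera): "centre" ([row, column] in pixels: a listed point, or the origin of a listed thing).
Readings, each from a call of its own:
- current_clock(): time.
- current_joints(): joint angles.
- current_dq(): joint speeds.
- current_tau(): joint torques, N m.
- current_ee_pos(): TCP position.
- current_orientation(): TCP orientation.
- current_ft_force(): force on the tool from outside, world axes, zero at the start.
- current_wrist_torque(): the same for the moment, N m.
- current_gripper_width(): opening from 0.0 (shut) to 1.0 (fully open).
- current_gripper_force(): force on a finger pad.
Only numpy, scipy, OpenCV 4.12 (cv2) and the standard library are available. Lean on these libraries where they do the work, as an engineer would, in place of code of your own. Each camera call takes 0.05 s, during which the arm holds its last target. There are 200 camera calls.

## Task

The phone in the blue bench press has just been glued: spin the loose brass wing screw on top of the press clockwise (seen from above), stroke by stroke with your fingertips pushing its wings round, until it is fully home and the orange foot presses on the phone. Only push the wings gently, never pinch them; leave the phone lying in its nest, do not disturb the small things round the press, and come away clear at the end.

Things in the scene. Friction and masses are not known exactly. Their poses are not given: they have to be found in the camera images.
- press: Bench press fixed to the worktop: dark steel base 125x190x10 mm (its x and y), origin at the centre of the base's underside, z up. The screw's axis is vertical through this origin. A blue arm 36 mm wide along the press's x overhangs the phone: top 58 mm above the worktop (brass bush to 61 mm), front end at x = -37 mm.
- back_plate (a point): Centre of the front face of the upright blue back plate, 44 mm from the screw's axis on the press's +x side, 60 mm up; the plate is 80 mm wide in y and its top is 112 mm above the worktop. The wings pass it with 13 mm to spare, too little for a finger: push the wings only on the other sides.
- wing_screw (a joint): Turn of the brass wing screw, rad, growing clockwise seen from above. At 0 (fully up) the wings lie along the press's x axis, wing_a toward +x; it starts between 0.6 and 2.2. Fully home is its stop at 5.8; the foot meets the phone at about 5.0. It sinks 1.9 mm per rad. It stays where left and turns with about 0.025 N m: 1 to 2 N at a wing.
- wing_a (a point): Middle of one wing, 18 mm from the axis; moves with the screw. Each wing is an upright round brass ear, 26 mm across and 6 mm thick, in a plane through the axis, from 5 to 31 mm from the axis, its top 13 mm above this point. The point is 91 mm above the worktop at joint value 0, 80 mm at the stop. The hub is 19 mm across, from 17 mm below to 2 mm above this height.
- wing_b (a point): Middle of the opposite, identical wing. Pushing or squeezing the wings with over 25 N is too rough.
- screw_axis (a point): Point on the screw's axis at the height of the wings' middles.
- foot: Orange round foot, 28 mm across, 9 mm tall, under the arm at the lower end of the screw; sprung, it does not turn; origin at the centre of its underside. It sinks with the screw onto the phone.
- phone_black: Closed black phone 144x71x8 mm, lying loose on the base in its nest under the foot; origin at the centre of its underside, top 18 mm above the worktop, long in its own x (the press's y).
- screw_dish: Bystander: round grey metal dish holding screws, 67 mm across, 14 mm tall; origin at the centre of its underside
- kapton_roll: Bystander: flat roll of amber tape, 68 mm across, 12 mm tall; origin at the centre of its underside
- suction_cup: Bystander: blue suction cup with a ring on top, 44 mm across, 34 mm tall; origin at the centre of its underside
- usb_adapter: Bystander: blue stick-shaped adapter with a silver plug, 15x38x8 mm; origin at the centre of its underside
- loupe: Bystander: black eyepiece loupe, 35 mm across, 34 mm tall; origin at the centre of its underside
- screwdriver_alu: Bystander: slim silver and white screwdriver lying flat, 12x160x11 mm, long in its own y; origin at the centre of its underside
There are look-alikes about, which are no part of the job. Several things have the shape of the phone_black; the one meant has the colours described above.

How it is judged:
At the end, for the whole second after the job is handed in: The wing screw is turned clockwise to within 0.3 rad of its stop (joint above 5.5) and at rest, the foot presses on the phone with more than 0.8 N, and the phone lies within 6 mm of where it was (value of joint wing_screw above 5.5 rad and contact force between foot and phone_black above 0.8 N and distance of phone_black from where it was at the start of the episode below 0.006 m and velocity of joint wing_screw between -0.05 and 0.05 rad/s and linear speed of phone_black below 0.02 m/s); the robot touches nothing.
It fails at once if the wings are pinched or pushed hard (more than 25 N) (contact force between the fingers and wing_screw above 25 N).
It fails at once if the fingers press on the phone or foot (contact force between the fingers and phone_black above 3 N or contact force between the fingers and foot above 3 N).
It fails at once if the phone is shifted or lifted by more than 10 mm (distance of phone_black from where it was at the start of the episode above 0.01 m).
It fails at once if a bystander is moved by more than 20 mm (distance of any of screw_dish, kapton_roll, suction_cup, usb_adapter, loupe, screwdriver_alu from where it was at the start of the episode above 0.02 m).
It also fails if it takes over 54 s, if anything falls off the work surface, if the arm or the gripper's body presses on something with over 40 N, if the wrist force passes 120 N, or if a joint passes its speed limit or range.

## Working session

There is one attempt and no reset: what is moved stays moved. The work goes in short steps, each a Python script; the robot and the scene stay as the last script left them, time stands still between calls to the robot, and variables do not carry over. Pictures are saved under pics/ and viewed, at most 10 in all, crops included, and the job is handed in when it is done.

```bash
mkdir -p pics
python3 - <<'E'
from plant import *
import cv2,numpy as np
a=read_camera("scene");
for t in ["press","wing_a","wing_b","screw_axis","back_plate","foot","phone_black"]:
    print("s",t,[(np.round(d["centre"],1).tolist(),round(d["score"],2)) for d in landmark_of(t,"scene")][:4])
b=read_camera("top")
for t in ["press","wing_a","wing_b","screw_axis","back_plate","foot","phone_black"]:
    print("t",t,[(np.round(d["centre"],1).tolist(),round(d["score"],2)) for d in landmark_of(t,"top")][:4])
cv2.imwrite("pics/s.png",a[:,:,::-1]);cv2.imwrite("pics/t.png",b[:,:,::-1])
for n in("scene","top"):print(camera_info(n))
print(current_clock(),current_orientation(),current_ee_pos())
E
```

```text
s press [([231.5, 320.5], 0.91), ([200.6, 317.2], 0.24)]
s wing_a [([195.5, 323.6], 0.56), ([202.0, 319.6], 0.51), ([199.9, 320.5], 0.39)]
s wing_b [([195.5, 323.6], 0.56), ([202.0, 319.6], 0.51), ([199.9, 320.5], 0.39)]
s screw_axis [([198.6, 325.2], 0.56)]
s back_plate [([206.5, 302.5], 0.81)]
s foot [([221.1, 322.4], 0.58)]
s phone_black [([334.0, 263.0], 0.96), ([231.8, 319.9], 0.91), ([231.2, 374.9], 0.37)]
t press [([234.0, 332.5], 0.78)]
t wing_a [([286.8, 370.0], 0.66), ([229.8, 324.3], 0.48)]
t wing_b [([286.8, 370.0], 0.66), ([229.8, 324.3], 0.48)]
t screw_axis [([233.9, 337.5], 0.46)]
t back_plate [([209.7, 326.6], 0.64)]
t foot []
t phone_black [([233.5, 331.7], 0.87), ([284.6, 161.3], 0.87)]
{'fx': 431.22979797884886, 'fy': 431.22979797884886, 'cx': 280.43136390890544, 'cy': 208.99962042075023, 'cam_to_world': array([[-0.81567944,  0.2971984 , -0.49632666,  0.06994662],
       [-0.57789707, -0.37930989,  0.72260569,  0.62694552],
       [ 0.02649565,  0.87624033,  0.48114537,  0.50538457],
       [ 0.        ,  0.        ,  0.        ,  1.        ]])}
{'fx': 477.6359393841136, 'fy': 477.6359393841136, 'cx': 276.322296951268, 'cy': 208.9729044820325, 'cam_to_world': array([[-1.88938236e-02,  9.80395567e-01, -1.96131475e-01,
         3.34890228e-01],
       [-9.99814042e-01, -1.92840594e-02, -8.00290236e-05,
         7.42897028e-03],
       [-3.86067111e-03,  1.96093491e-01,  9.80577604e-01,
         9.08333776e-01],
       [ 0.00000000e+00,  0.00000000e+00,  0.00000000e+00,
         1.00000000e+00]])}
0.8 [ 3.14151441e+00 -1.98922591e-05  2.98819567e-01] [ 0.19872439 -0.64508192  0.25334712]
```

Run:
```python
import cv2,numpy as np
a=cv2.imread("pics/s.png");b=cv2.imread("pics/t.png")
A=cv2.resize(a[110:290,220:420],None,fx=2,fy=2,interpolation=3)
B=cv2.resize(b[160:310,250:420],(400,360),interpolation=3)
m=np.zeros((590,800,3),np.uint8)
m[:360,:400]=A;m[:360,400:]=B
m[365:590,:300]=cv2.resize(a,(300,225));m[365:590,320:620]=cv2.resize(b,(300,225))
cv2.imwrite("pics/m.png",m)
```

```text
(no output)
```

View pics/m.png

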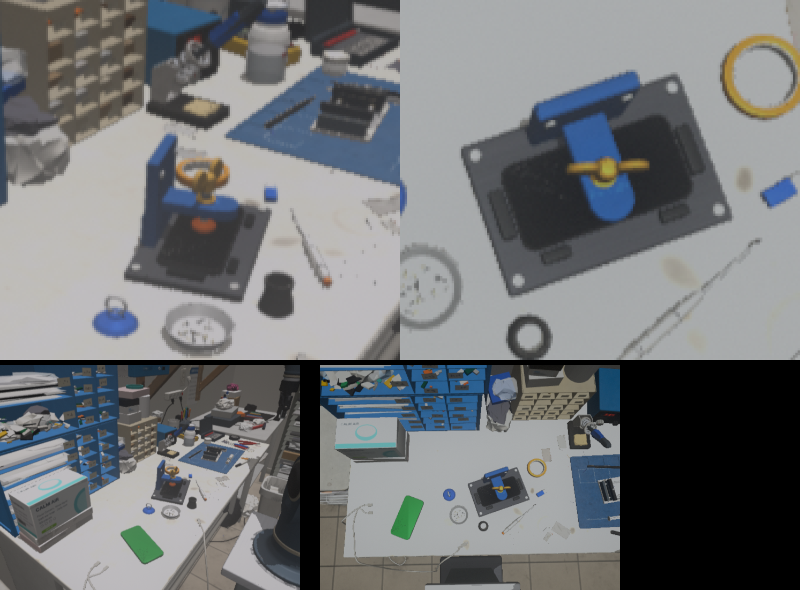

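The press stands alone at scene (320,231) / top (333,236). The look-alikes for its phone are the green one at top (161,285) and scene (263,334); the dark objects on the blue mat are also not it. The black phone lies in the press nest, under the blue arm. The wings lie nearly along the image's horizontal in the top view, with the axis at about (338,231).

```bash
cat > h.py <<'E'
from plant import *
import numpy as np, cv2, json
def ray(cam,rc,z,info=None):
    i=info or camera_info(cam); M=i["cam_to_world"]
    x=(rc[1]-i["cx"])/i["fx"]; y=(rc[0]-i["cy"])/i["fy"]
    if cam=="wrist":
        t=np.hypot(x,y); s=np.sin(t)/max(t,1e-9); v=np.array([x*s,-y*s,-np.cos(t)])
    else: v=np.array([x,-y,-1.])
    d=M[:3,:3]@v; o=M[:3,3]
    return o+d*(z-o[2])/d[2]
def pix(cam,p,info=None):
    i=info or camera_info(cam); M=i["cam_to_world"]
    c=M[:3,:3].T@(np.asarray(p)-M[:3,3]); x,y,z=c[0],-c[1],-c[2]
    if cam=="wrist":
        r=np.hypot(x,y); t=np.arctan2(r,z); x,y=x/r*t,y/r*t
    else: x,y=x/z,y/z
    return np.array([i["cy"]+i["fy"]*y,i["cx"]+i["fx"]*x])
E
python3 - <<'E'
from h import *
f=lambda u,v:(160+v/2.4-.5,250+(u-400)/2.353-.5)
H=[ray("top",f(*p),.01)[:2] for p in [(474,155),(672,87),(719,210),(518,280)]]
print(np.round(H,4),np.mean(H,0))
for a,b in[(0,1),(3,2)]:
    d=H[a]-H[b];print("yaw from long edge",np.arctan2(d[1],d[0])-np.pi/2)   # +y of press to the left
for a,b in[(3,0),(2,1)]:
    d=H[b]-H[a];print("yaw short",np.arctan2(d[1],d[0]))
W=[ray("top",f(*p),.090)[:2] for p in [(570,168),(648,165)]];A=ray("top",f(607,169),.09)
d=W[0]-W[1];print("wing",W,np.arctan2(d[1],d[0]),"axis",A)
try: print(tip_reach)
except Exception as e: print(e)
P=np.mean(H,0)
for yaw in (-1.5,-.5,.3,1.5,2.5): print(yaw,[np.round(q,2) if (q:=ik([P[0]+dx,P[1]+dy,.25 if z else .07],[np.pi,0,yaw])) is not None else None for dx,dy,z in((-.03,0,0),(.03,0,0),(0,0,1))])
c=camera_info("wrist");print(c["cam_to_world"][:3,3]-current_ee_pos(),c["cam_to_world"][:3,2])
E
```

```text
[[ 0.485  -0.0008]
 [ 0.5372 -0.1641]
 [ 0.4374 -0.1962]
 [ 0.3859 -0.0336]] [ 0.46138772 -0.09865249]
yaw from long edge 0.3091663073930089
yaw from long edge 0.3065237813161912
yaw short 0.31982477032789935
yaw short 0.3117649583128243
wing [array([ 0.46077908, -0.07046895]), array([ 0.46184816, -0.12793814])] 1.5893967222019327 axis [ 0.45951964 -0.09764868  0.09      ]
0.022
-1.5 [array([-0.7 ,  0.64,  1.11,  2.27, -0.88,  0.77, -2.03]), array([-0.68,  0.73,  1.11,  2.14, -0.91,  0.86, -2.07]), array([-0.84,  0.23,  1.13,  2.04, -0.24,  1.01, -2.66])]
-0.5 [array([ 0.32,  0.38, -0.23,  2.22,  0.16,  0.55, -2.1 ]), array([ 0.27,  0.45, -0.19,  2.09,  0.14,  0.61, -2.09]), array([ 0.46,  0.16, -0.38,  1.98,  0.07,  1.01, -2.02])]
0.3 [array([ 0.42,  0.39, -0.35,  2.22,  0.25,  0.57, -1.38]), array([ 0.37,  0.46, -0.32,  2.09,  0.24,  0.63, -1.39]), array([ 0.56,  0.17, -0.49,  1.98,  0.1 ,  1.01, -1.25])]
1.5 [array([ 0.56,  0.42, -0.52,  2.21,  0.37,  0.59, -0.3 ]), array([ 0.53,  0.5 , -0.52,  2.08,  0.39,  0.66, -0.33]), array([ 0.69,  0.19, -0.64,  1.97,  0.13,  1.02, -0.08])]
2.5 [array([ 0.66,  0.45, -0.65,  2.2 ,  0.46,  0.62,  0.61]), array([ 0.64,  0.53, -0.67,  2.07,  0.51,  0.7 ,  0.57]), array([ 0.79,  0.21, -0.76,  1.97,  0.17,  1.02,  0.88])]
[0.07068054 0.02231691 0.12119424] [0.27560564 0.08490037 0.95751421]
```

Run:
```python
from h import *
gripper_close(20)
goto([.4605,-.098,.24],[np.pi,0,1.59])
i=camera_info("wrist");w=read_camera("wrist")
for t in ["wing_a","screw_axis","back_plate"]:
    z={"back_plate":.06}.get(t,.0875)
    print(t,[(np.round(d["centre"],1).tolist(),round(d["score"],2),np.round(ray("wrist",d["centre"],z,i),4)) for d in landmark_of(t,"wrist")][:4])
P=np.array([.4605,-.0982]);yaw=.312
for q in (1.865,):
  for r,z,c in((18,.0875,(0,0,255)),(-18,.0875,(0,0,255)),(0,.0875,(0,255,0)),(31,.0875,(255,0,255)),(-31,.0875,(255,0,255))):
    a=yaw-q;p=[P[0]+r/1e3*np.cos(a),P[1]+r/1e3*np.sin(a),z];u=pix("wrist",p,i);print(r,u)
cv2.imwrite("pics/w0.png",w[:,:,::-1])
print(current_clock(),current_ee_pos(),current_gripper_width(),tip_reach)
cv2.imwrite("pics/w.png",cv2.resize(w[:,:,::-1],(800,600)))
```

```text
wing_a [([221.6, 279.3], 0.9, array([ 0.4599, -0.1175,  0.0875])), ([178.4, 278.0], 0.69, array([ 0.4582, -0.0786,  0.0875]))]
screw_axis [([202.2, 281.2], 0.91, array([ 0.4613, -0.0997,  0.0875]))]
back_plate [([180.5, 325.8], 0.67, array([ 0.5034, -0.0851,  0.06  ]))]
18 [220.17202732 280.37821298]
-18 [180.27501856 280.29523591]
0 [200.55013488 280.33669089]
31 [233.87723291 280.40803287]
-31 [165.29876171 280.26556359]
3.9417 [ 0.46054442 -0.09863259  0.23993444] -0.0025758792843877864 0.022
```

View pics/w.png

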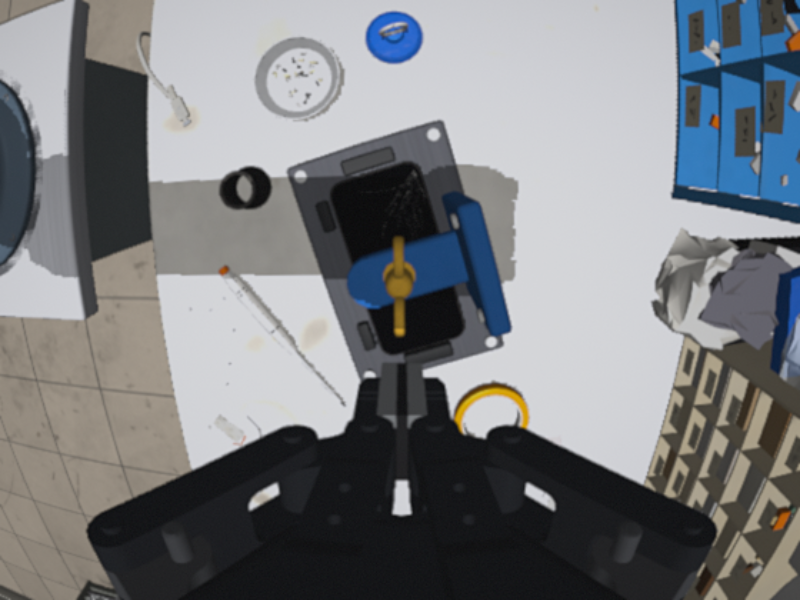

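The picture confirms the estimate. Axis is at (400,278) in the enlarged view and the wings run from (398,238) to (400,335), so q0 is about 1.87. The shut fingertips end at (401,362).

```bash
cat >> h.py <<'E'
P=np.array([.4605,-.0985]);Y=.312
def pose(q,k,gap=0.,r=.025,half=.0145,up=.003,lift=0.):
    """Tool pose with the shut fingers on the ccw side of wing_a at joint q."""
    a=Y-q; e=np.array([np.cos(a),np.sin(a)]); t=np.array([-e[1],e[0]])
    p=P+r*e+(half+.003+gap)*t
    return [p[0],p[1],.091-.0019*q+up+TIP+lift],[np.pi,0,a+k*np.pi]
TIP=.022
def stroke(q0,q1,k,step=.15,v=.04,lim=7.,**kw):
    f0=current_ft_force(); log=[]
    for q in np.append(np.arange(q0,q1,step),q1):
        p,o=pose(q,k,**kw); movel(p,o,velocity=v)
        f=np.linalg.norm((current_ft_force()-f0)[:2]); log.append((round(q,2),round(float(f),1)))
        if f>lim: break
    print(log); return q
E
python3 - <<'E'
from h import *
for t in (.022,.035): print(t,pix("wrist",[.4605,-.0986,.24-t]))
p,o=pose(1.865,1,gap=.006,lift=.08);print(p,o);goto(p,o)
p,o=pose(1.865,1,gap=.006,lift=.0);movel(p,velocity=.1)
print(current_ee_pos(),current_ft_force(),current_clock())
i=camera_info("wrist");w=read_camera("wrist");cv2.imwrite("pics/w1.png",w[:,:,::-1])
print(pix("wrist",[*P,.0875]))
cv2.imwrite("pics/w1c.png",cv2.resize(w[130:330,180:380,::-1],(600,600),interpolation=cv2.INTER_CUBIC))
E
```

```text
0.022 [271.22598115 280.08324695]
0.035 [259.96620326 280.13116092]
[np.float64(0.4844411634503796), np.float64(-0.12307784963421761), 0.19245649999999997] [3.141592653589793, 0, 1.5885926535897932]
[ 0.48494758 -0.12303916  0.11304443] [-0.08923251  0.05915893 -0.71983794] 5.2417
[220.74992953 229.83946239]
```

View pics/w1c.png

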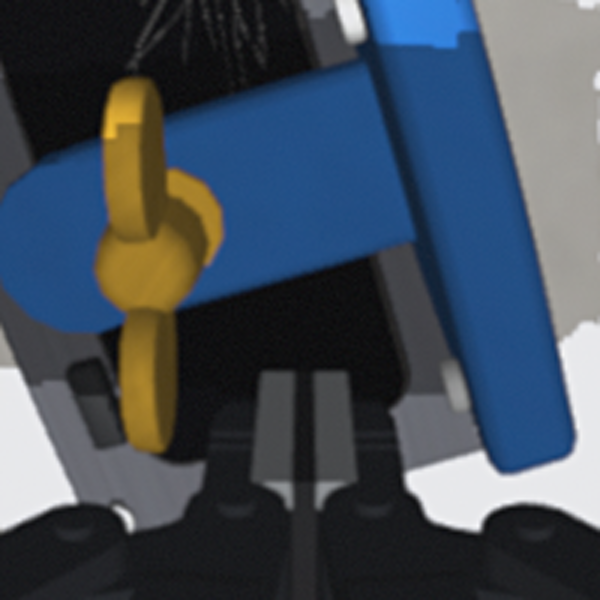

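The shut pads, at crop (255–355, 372), stand beside wing_a (150, 310–450), clear of it and of the plate. I'll push now.

Run:
```python
from h import *
stroke(1.865,3.7,1)
print(current_ee_pos(),current_ft_force(),current_clock())
w=read_camera("wrist");cv2.imwrite("pics/w2c.png",cv2.resize(w[100:340,150:410,::-1],(600,554),interpolation=cv2.INTER_CUBIC))
```

```text
[(np.float64(1.86), 1.3), (np.float64(2.02), 0.8), (np.float64(2.16), 1.1), (np.float64(2.32), 1.5), (np.float64(2.47), 0.1), (np.float64(2.62), 1.0), (np.float64(2.77), 1.6), (np.float64(2.92), 1.8), (np.float64(3.07), 1.3), (np.float64(3.22), 0.6), (np.float64(3.37), 2.0), (np.float64(3.52), 1.7), (np.float64(3.67), 0.9), (np.float64(3.7), 2.2)]
[ 0.43203321 -0.10951462  0.10896342] [-0.93535185 -0.87709404  0.37759749] 9.4417
```

View pics/w2c.png

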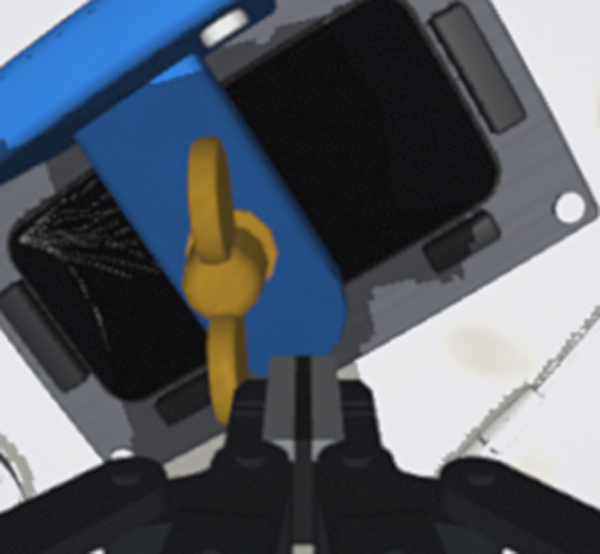

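wing_a, at crop (225,370), is against the finger's back at (240,400) and has turned with it at 1–2 N. For stroke 2 I'll back off, half-turn the tool and push home, watching the force.

Run:
```python
from h import *
def mv(q,k,v=.12,**kw): p,o=pose(q,k,**kw); movel(p,o,velocity=v)
mv(3.7,1,gap=.008); mv(3.7,1,gap=.008,lift=.06)
p,o=pose(3.6,2,gap=.010,lift=.06); goto(p,o)
mv(3.6,2,gap=.010)
print(current_clock(),current_ft_force())
q=stroke(3.6,5.6,2)
print(q,current_ee_pos(),current_ft_force(),current_clock())
w=read_camera("wrist");cv2.imwrite("pics/w3c.png",cv2.resize(w[100:340,150:410,::-1],(600,554),interpolation=cv2.INTER_CUBIC))
```

```text
13.4167 [0.05468547 0.01186305 0.03187603]
[(np.float64(3.6), 0.1), (np.float64(3.75), 0.9), (np.float64(3.9), 0.6), (np.float64(4.05), 0.7), (np.float64(4.2), 0.5), (np.float64(4.35), 0.6), (np.float64(4.5), 0.7), (np.float64(4.65), 0.9), (np.float64(4.8), 0.9), (np.float64(4.95), 0.5), (np.float64(5.1), 0.2), (np.float64(5.25), 0.3), (np.float64(5.4), 0.9), (np.float64(5.55), 0.5), (np.float64(5.6), 1.2)]
5.6 [ 0.45918054 -0.06801784  0.10531592] [-0.77858019  0.8400126  -0.19735161] 17.9667
```

View pics/w3c.png

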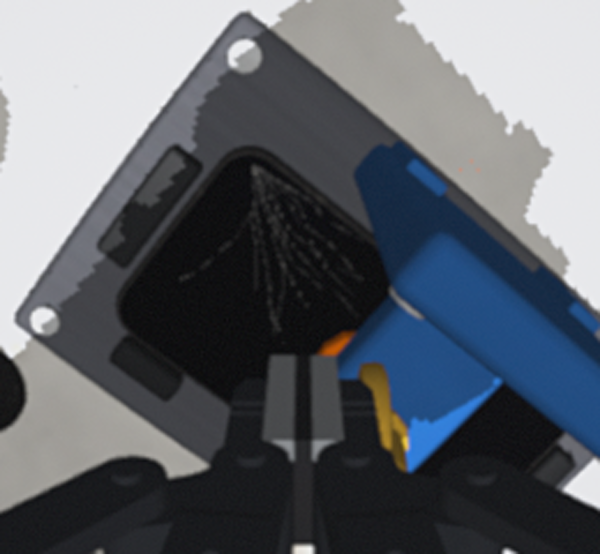

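The wing at crop (385,415) is turning in contact with the finger. I'll creep on until the force shows the stop.

Run:
```python
from h import *
q=stroke(5.62,6.1,2,step=.03,v=.02,lim=3.5)
print(q,current_ee_pos(),current_ft_force(),current_clock())
def mv(q,k,v=.12,**kw): p,o=pose(q,k,**kw); movel(p,o,velocity=v)
mv(q,2,gap=.008); mv(q,2,gap=.008,lift=.1)
goto([.4605,-.098,.24],[np.pi,0,1.59])
i=camera_info("wrist");w=read_camera("wrist")
print([(np.round(d["centre"],1).tolist(),round(d["score"],2),np.round(ray("wrist",d["centre"],.08,i),4)) for d in landmark_of("wing_a","wrist")])
for qq in(5.4,5.6,5.8):
  print(qq,[(pix("wrist",[*(P+s*.018*np.array([np.cos(Y-qq),np.sin(Y-qq)])),.0803],i)).round(1) for s in(1,-1)])
print(current_clock())
cv2.imwrite("pics/w4c.png",cv2.resize(w[110:290,180:380,::-1],(667,600),interpolation=cv2.INTER_CUBIC))
```

```text
[(np.float64(5.62), 0.9), (np.float64(5.65), 0.9), (np.float64(5.68), 0.7), (np.float64(5.71), 1.2), (np.float64(5.74), 0.5), (np.float64(5.77), 0.8), (np.float64(5.8), 1.1), (np.float64(5.83), 0.8), (np.float64(5.86), 0.2), (np.float64(5.89), 1.7), (np.float64(5.92), 3.7)]
5.920000000000003 [ 0.46832228 -0.06879394  0.10460309] [-4.40991817  1.93208748  1.95207166] 20.7667
[([213.3, 266.0], 0.96, array([ 0.4472, -0.1106,  0.08  ])), ([186.7, 292.2], 0.57, array([ 0.4702, -0.0856,  0.08  ]))]
5.4 [array([182.4, 288.8]), array([218.4, 273.3])]
5.6 [array([184.3, 292.4]), array([216.6, 269.8])]
5.8 [array([186.9, 295.5]), array([214.2, 266.8])]
23.0333
```

View pics/w4c.png

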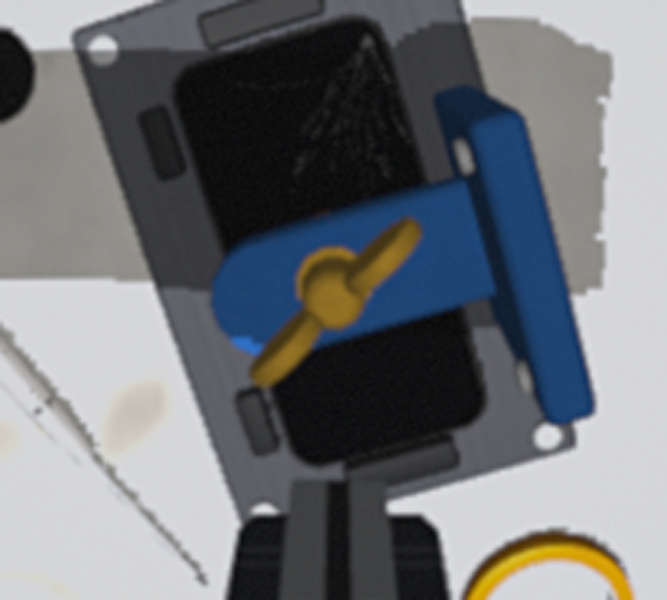

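The wings now run from crop (265,375) to (410,235), which matches the projection for q of about 5.8. The force also rose at the stop, and the phone is still in its nest. The arm is clear, so I'll hand in.

```bash
python3 -c "
from plant import *
dwell(.3);print(job_done())"
```

```text
the job is handed in; nothing more can be done
None
```

I turned the wing screw to its stop (about 5.8 rad) in two gentle strokes with a few newtons at most and handed the job in; the phone still lies in its nest and the arm is clear, though the foot's force on the phone could not be measured directly and no verdict came back.

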